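Set the lens carriage of a focus rail against its marked stop

ROBOT

A 6-joint arm with a two-finger parallel gripper is mounted at the origin on a cart in front of the work surface, level with it; the furniture and walls round the work are solid. World frame = base frame: x ahead of the robot, y to its left, z up, the work surface at z = 0. Lengths are in m, angles in rad, forces in N, time in s.
With the tool pointing down it reaches from about 0.35 to 0.775 m from the base axis. Payload 7.3 kg.
Tool frame: the origin (TCP) lies midway between the tips of the shut fingers; the grasp point (between the pads) lies 19 mm behind it; z points along the fingers, y is the direction in which the jaws open and shut (so a half turn about z gives the same grasp; the last joint's range is limited). The gripper opens to 92 mm and grips with 3 to 60 N. Pads are 19 mm wide; open, the fingers measure 130 mm over their backs; the gripper's body (75 mm by 190 mm) begins 47 mm behind the grasp point.
Start: joints at [-1.457, 0.342, 1.524, -0, 1.275, -0.146], TCP at [0.135, -0.507, 0.227] pointing down, gripper open.
Joint ranges: [-2.53, 2.53], [-0.77, 2.02], [0.04, 2.7], [-1, 4.14], [0.28, 2.66], [-3.11, 3.11]. Speed limits (rad/s): [2.57, 2.57, 3.14, 3.14, 3.14, 3.14].

INTERFACE

Orientations are given as [roll, pitch, yaw] about the fixed x, y, z axes, in that order (R = Rz(yaw) Ry(pitch) Rx(roll)).
In Python, from cell import robot gives the robot as it stands.
- The arm moves only by the tool step_arm, never from a script. Its argument "moves" is a list that holds one entry, the list of rows, each a list of 4 numbers: the shift along the tool's x, y, z in m, then the turn about the tool's z in rad. In form: [[[dx, dy, dz, roll], ...]]. A call has 1 to 8 rows; each row shifts and turns the commanded pose from where the row before left it, along the tool's axes as they then stand; what a row does not reach is not made up. A row lasts 1/12 s, in which the tool goes at most 41.7 mm and 7.16 degrees, less where a joint would pass 70% of its speed; a pose out of reach is approached as far as the arm can. A call with a gripper value outside its range is refused whole. "hand" is the opening, from 0 (shut) to 1 (fully open), set as the call begins (left out, the last holds). The fingers move at their own pace and stop on an object; "force" is the grip in N (left out, the last holds). Time passes only in rows, so rows that do not move let the fingers close. It gives the time, the measured TCP pose, the force and the opening at its end, in the units of the state.
- robot.observe(): the state, without advancing time (a new reading comes with each control period).
- robot.read_camera(name): name is "scene" or "side" or "wrist"; returns a dict with "frame" (384x512x3 uint8, red, green, blue), "fovy" (degrees; the focal length in pixels is half the picture's height over the tangent of half this angle, whatever the lens; pixels are square), "cx", "cy" (the principal point, pixels), "R" (3x3) and "t" (3): a world point X has camera coordinates R X + t. Camera axes: x right, y down, z forward; pixel columns grow to the right and rows downward; lengths in m; the calibration is good to about 2 mm. A picture is of the moment at which its call begins. There is no depth.
- robot.hand_in(): hands the job in, once; it reports no verdict.
The state is a dict: "time": time; "qpos": joint angles; "qvel": joint speeds; "joint_efforts": joint torques, N m; "tool_pos": TCP position; "tool_rot": TCP orientation; "contact_force": force on the tool from outside, world axes, zero at the start; "torque": the same for the moment, N m; "opening": finger opening in m.
Only numpy, scipy, OpenCV 4.12 (cv2) and the standard library are available. Lean on these libraries where they do the work, as an engineer would, in place of code of your own. Each camera call takes 0.05 s, during which the arm holds its last target.

TASK

On the focus rail, press the grey brake pad in the middle of the lens carriage to free its brake and, keeping it pressed, push the carriage along the rail until it touches the marked stop, the one with the round post on top. Then lift off, so that the brake grips again and the carriage stays against the stop. Use closed fingertips only: grasp and lift nothing, never drag the carriage with the brake on, and leave the vial, objective case, petri dish and slide mailer beside the rail where they are.

Things in the scene. Friction and masses are not known exactly. Their poses are not given: they have to be found in the camera images.
- focus_rail: Aluminium rail lying on the bench, 420 mm long, 56 mm wide, top 21 mm high, fixed. Origin: centre of its underside; y runs along the rail, z up. A white upright focusing screen, 50 mm wide and 67 mm high, stands at its +y end on the +x side. The carriage sits on it between two stops.
- carriage_mid (a point): Centre of the top face of the unpressed grey brake pad, 46 mm above the bench, in the middle of the black lens carriage (90 mm along the rail, 56 mm wide). Moves with the carriage, not down with the pad. The pad (46 mm across, 60 mm along) lies between two upright end walls, 62 mm apart along the rail, 14 mm thick, 18 mm above the pad, on which a tip pressing the pad can push; open across the rail.
- lens_mid (a point): Centre of the round lens, 44 mm in diameter, 26 mm long, fixed to the carriage's +x side, 68 mm from the rail's centre line; its centre is 44 mm and its top 66 mm above the bench.
- marked_stop_mid (a point): Centre of the top of the marked stop's block, 38 mm above the bench: a fixed dark steel block on the rail, 24 mm along the rail, 64 mm across, with a round waisted post 22 mm in diameter on top that reaches 70 mm above the bench. It may be at either end. The carriage touches it when carriage_mid is 57 mm from this point horizontally.
- plain_stop_mid (a point): The same point of the other, plain stop: an equal block with a flat top and no post, at the other end of the rail.
- carriage (a joint): Position of the carriage along the rail's +y axis, m; 0 at mid-rail. With the brake off it slides easily (about 1 N, a little damped); with the brake on a friction hold of about 15 N keeps it in place.
- brake_pad (a joint): How far the pad is pressed down, m: 0 up (brake on), 0.007 fully down against a hard end. The force on the pad rises evenly to about 7 N at 0.005, the brake weakening all the while; from there on the brake is free and the force hardly grows. It springs up and brakes again when let go.
- vial_2: Bystander: loose small vial with a black cap, 26 mm in diameter, 55 mm high, standing on the lens side of the rail. Origin: centre of its underside, z up.
- objective_case: Bystander: loose round black case with a grey lid, 37 mm in diameter, 62 mm high, standing on the lens side of the rail. Origin: centre of its underside, z up.
- petri_1: Bystander: loose round red petri dish, 58 mm in diameter, 14 mm high, on the robot's side of the rail. Origin: centre of its underside, z up.
- slide_mailer_0: Bystander: loose flat teal slide mailer, 37 x 92 x 14 mm, on the robot's side of the rail. Origin: centre of its underside, long side along y, z up.

How it is judged:
On the way, in this order (a step that is already met when the one before it is completed fails the run):
1. the brake pad is pressed while the carriage still stands where it was found (value of joint brake_pad above 0.003 m and distance of carriage_mid from where it was at the start of the episode below 0.015 m), for 0.04 s.
2. the carriage has come up against the marked stop with the pad still pressed (horizontal distance between carriage_mid and marked_stop_mid below 0.0595 m and value of joint brake_pad above 0.002 m), for 0.1 s.
At the end, for the whole second after the job is handed in: The carriage rests against the marked stop (gap at most 2.5 mm) with the brake pad sprung up again and everything at rest (horizontal distance between carriage_mid and marked_stop_mid below 0.0595 m and value of joint brake_pad below 0.001 m and velocity of joint carriage between -0.005 and 0.005 m/s); the robot touches nothing.
It fails at once if the carriage was dragged with its brake on (over 4 mm from its start and short of the stop, faster than 12 mm/s with the pad up) (value of joint brake_pad below 0.001 m and (velocity of joint carriage above 0.012 m/s or velocity of joint carriage below -0.012 m/s) and distance of carriage_mid from where it was at the start of the episode above 0.004 m and horizontal distance between carriage_mid and marked_stop_mid above 0.0595 m).
It fails at once if a bystander was lifted, carried or pushed by more than 20 mm (distance of any of vial_2, objective_case, petri_1, slide_mailer_0 from where it was at the start of the episode above 0.02 m).
It fails at once if a bystander was tipped over (angle between any of vial_2, objective_case, petri_1, slide_mailer_0's own z axis and vertical above 0.5 rad).
It also fails if it takes over 35 s, if anything falls off the work surface, if the arm or the gripper's body presses on something with over 40 N, if the wrist force passes 120 N, or if a joint passes its speed limit or range.

## Working session

There is one attempt and no reset: what is moved stays moved. The work goes in short steps, Python scripts to look and compute and a tool call to move; the robot and the scene stay as the last step left them, time stands still between calls to the robot, and variables do not carry over. Pictures are saved under pics/ and viewed, and the job is handed in when it is done.

Besides the shell and the picture viewer there is one more tool, called after "Call:" as name([rows], argument=value, ...), one row to a line, values as JSON. step_arm: Moves the arm, as the interface text tells. Its arguments: {"type":"object","properties":{"moves":{"type":"array","items":{"type":"array","items":{"type":"array","items":{"type":"number"}}}},"hand":{"type":"number"},"force":{"type":"number"}},"required":["moves"]}

```bash
mkdir -p pics; ls; python3 - <<'E'
from cell import robot
import cv2,pickle
d={}
for n in ["scene","side","wrist"]:
    c=robot.read_camera(n);d[n]=c
    cv2.imwrite(f"pics/{n}0.png",c["frame"][:,:,::-1])
pickle.dump(d,open("c0.pkl","wb"))
o=robot.observe();print(o["time"],o["tool_pos"],o["tool_rot"],o["opening"])
E
```

```text
pics
0.15 [ 0.1348593  -0.50706226  0.2261932 ] [-3.14039084e+00 -1.70033839e-04  2.59817929e-01] 0.09156703006679955
```

View pics/scene0.png

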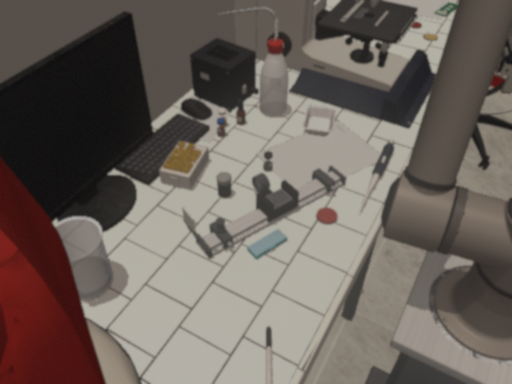

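View pics/side0.png

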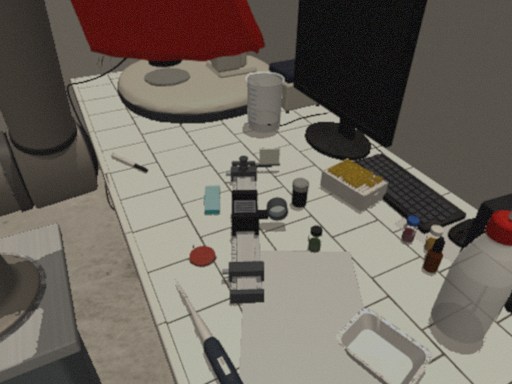

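View pics/wrist0.png

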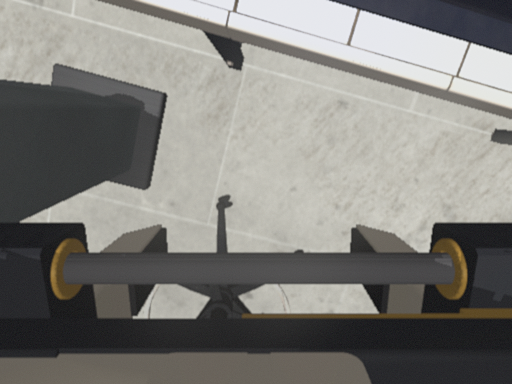

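```bash
python3 - <<'E'
import cv2,pickle
d=pickle.load(open("c0.pkl","rb"))
for n,(x,y,w,h),s in [("side",(185,145,125,165),4.5/1.25),("scene",(170,155,190,110),4)]:
    c=d[n];f=c["frame"][y:y+h,x:x+w,::-1]
    cv2.imwrite(f"pics/{n}0c.png",cv2.resize(f,None,fx=s,fy=s,interpolation=cv2.INTER_CUBIC))
    print(n,c["fovy"],c["cx"],c["cy"],c["R"],c["t"],-c["R"].T@c["t"])
E
```

```text
side 52.14081834135705 255.93446304758504 188.08774643452088 [[ 0.89008918 -0.45569415  0.00916981]
 [-0.26394656 -0.53174944 -0.80472029]
 [ 0.37158237  0.71385249 -0.59358332]] [-0.4915317   0.19826355  0.68228003] [ 0.2363148  -0.60560889  0.569044  ]
scene 43.652314202010295 248.31849296750957 193.188037136301 [[-0.86557135 -0.50077572 -0.00314959]
 [-0.35339416  0.61526006 -0.70467555]
 [ 0.35482223 -0.60883391 -0.70952269]] [0.49240665 0.2429837  0.99288145] [0.1597857  0.70158703 0.87724748]
```

View pics/side0c.png

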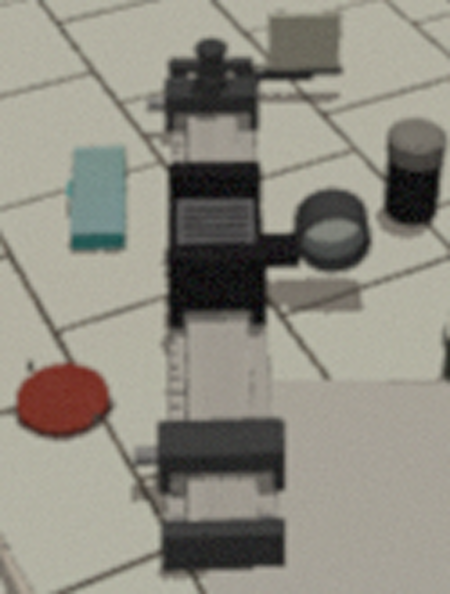

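View pics/scene0c.png

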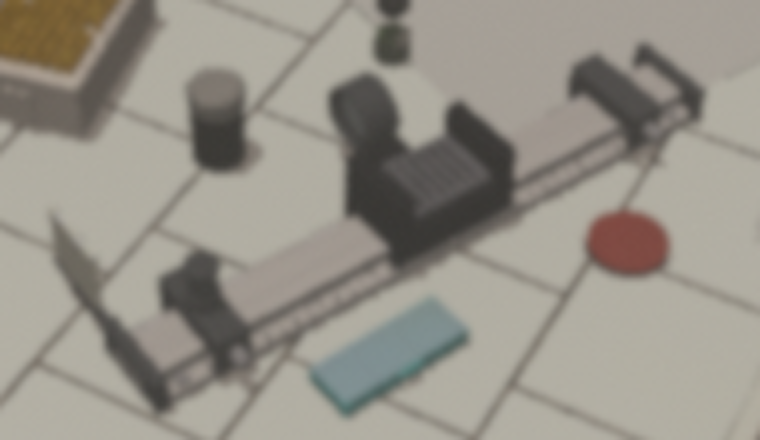

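```bash
cat > h.py <<'E'
import numpy as np
def cast(c,u,v,z):
    f=c["frame"].shape[0]/2/np.tan(np.radians(c["fovy"]/2))
    d=c["R"].T@np.array([(u-c["cx"])/f,(v-c["cy"])/f,1]);o=-c["R"].T@c["t"]
    return o+d*(z-o[2])/d[2]
def proj(c,X):
    f=c["frame"].shape[0]/2/np.tan(np.radians(c["fovy"]/2))
    p=c["R"]@np.array(X)+c["t"];return np.array([c["cx"]+f*p[0]/p[2],c["cy"]+f*p[1]/p[2]])
E
python3 - <<'E'
import pickle;from h import *
np.set_printoptions(precision=4,suppress=True)
d=pickle.load(open("c0.pkl","rb"))
S=lambda u,v,z:cast(d["side"],185+u/3.6,145+v/3.6,z)
C=lambda u,v,z:cast(d["scene"],170+u/4,155+v/4,z)
for k,p in {"padside far":[S(180,200,.046),S(255,198,.046)],"padscene far":[C(458,133,.046),C(490,173,.046)],
"post top side":[S(210,44,.07)],"post top scene":[C(203,260,.07)],
"plain side top near edge":[S(160,457,.038),S(283,453,.038)],"plain far":[S(163,423,.038),S(281,418,.038)],
"mailer":[S(75,148,.014),S(125,147,.014),S(125,237,.014),S(73,238,.014)],"petri":[S(63,397,.014)],
"vial/case top":[S(416,135,.062)],
"near wall top side":[S(170,255,.064),S(265,255,.064)]}.items():
    p=np.array(p);print(k,p.tolist() and p.round(4).tolist(),p.mean(0))
E
```

```text
padside far [[0.5028, 0.0032, 0.046], [0.5438, -0.015, 0.046]] [ 0.5233 -0.0059  0.046 ]
padscene far [[0.5066, -0.071, 0.046], [0.4742, -0.05, 0.046]] [ 0.4904 -0.0605  0.046 ]
post top side [[0.5785, 0.1189, 0.07]] [0.5785 0.1189 0.07  ]
post top scene [[0.5747, 0.1133, 0.07]] [0.5747 0.1133 0.07  ]
plain side top near edge [[0.4131, -0.1683, 0.038], [0.4683, -0.1931, 0.038]] [ 0.4407 -0.1807  0.038 ]
plain far [[0.4236, -0.1485, 0.038], [0.4783, -0.1721, 0.038]] [ 0.4509 -0.1603  0.038 ]
mailer [[0.4799, 0.1223, 0.014], [0.5101, 0.1086, 0.014], [0.4737, 0.0222, 0.014], [0.4449, 0.0355, 0.014]] [0.4771 0.0721 0.014 ]
petri [[0.3918, -0.0867, 0.014]] [ 0.3918 -0.0867  0.014 ]
vial/case top [[0.6521, -0.0213, 0.062]] [ 0.6521 -0.0213  0.062 ]
near wall top side [[0.4684, -0.0596, 0.064], [0.5151, -0.0829, 0.064]] [ 0.4917 -0.0713  0.064 ]
```

Call:
step_arm([
  [[0.03,-0.0226,0,0],[0.03,-0.0226,0,0],[0.03,-0.0226,0,0],[0.03,-0.0226,0,0],[0.03,-0.0226,0,0],[0.03,-0.0226,0,0],[0.03,-0.0226,0,0],[0.03,-0.0226,0,0]],
], hand=0, force=20)

```text
time: 0.82
tool_pos: [0.321, -0.2693, 0.2267]
tool_rot: [3.142, 0.0, 0.259]
contact_force: [1.5, -1.0, -0.4]
opening: 0.0426
```

Call:
step_arm([
  [[0.03,-0.0226,0,0],[0.03,-0.0226,0,0],[0.03,-0.0226,0,0],[0.03,-0.0226,0,0],[0.03,-0.0226,0,0],[0.03,-0.0226,0,0],[0.03,-0.0226,0,0],[0.03,-0.0226,0,0]],
])

```text
time: 1.48
tool_pos: [0.5066, -0.0328, 0.2265]
tool_rot: [3.142, 0.0, 0.26]
contact_force: [0.6, -1.2, -0.2]
opening: 0.0001
```

Call:
step_arm([
  [[0,0,0,-0.11],[0,0,0,-0.11],[0,0,0,-0.11],[0,0,0,-0.11],[0,0,0,-0.11],[0,0,0,-0.11],[0,0,0,-0.11],[0,0,0,-0.11]],
])

```text
time: 2.15
tool_pos: [0.5057, -0.0345, 0.2264]
tool_rot: [-3.141, 0.0, 1.145]
contact_force: [0.3, -0.1, 0.1]
opening: 0.0005
```

Call:
step_arm([
  [[0,0,0,0],[0,0,0,0]],
])

```text
time: 2.32
tool_pos: [0.5058, -0.0346, 0.2265]
tool_rot: [-3.141, 0.0, 1.136]
contact_force: [-1.1, -0.2, 0.0]
opening: 0.0005
```

```bash
python3 - <<'E'
from cell import robot
import cv2,pickle
d={}
for n in ["scene","side","wrist"]:
    c=robot.read_camera(n);d[n]=c
    cv2.imwrite(f"pics/{n}1.png",c["frame"][:,:,::-1])
pickle.dump(d,open("c1.pkl","wb"))
E
```

```text
(no output)
```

View pics/wrist1.png

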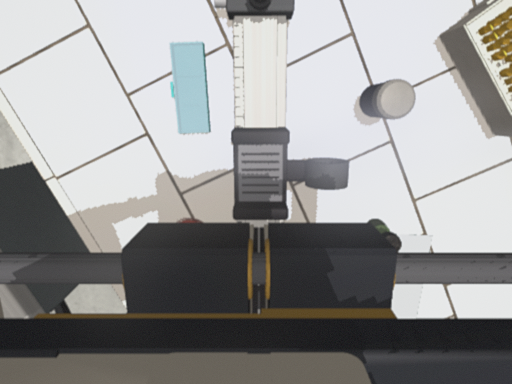

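View pics/side1.png

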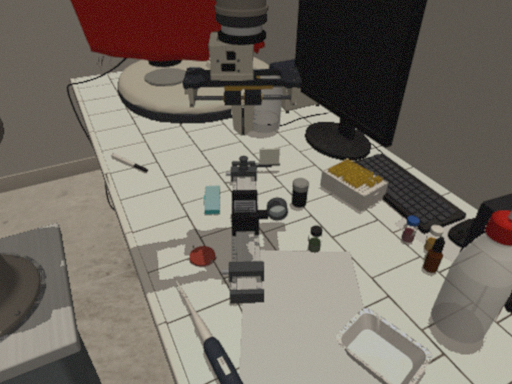

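```bash
python3 - <<'E'
import pickle,cv2;from h import *
from cell import robot
np.set_printoptions(precision=4,suppress=True)
d=pickle.load(open("c1.pkl","rb"));w=d["wrist"]
f=w["frame"][120:225,215:360,::-1]
cv2.imwrite("pics/w1c.png",cv2.resize(f,None,fx=5,fy=5,interpolation=cv2.INTER_CUBIC))
for p in [(240,145,.046),(283,145,.046),(237,131,.064),(288,131,.064),(237,206,.064),(288,206,.064),(234,215,.064),(288,215,.064)]: print(p,cast(w,*p))
for X in [(.5069,-.0332,.046),(.576,.116,.038)]: print(proj(w,X))
o=robot.observe();print(o["tool_pos"],o["tool_rot"],o["contact_force"])
E
```

```text
(240, 145, 0.046) [0.5021 0.0021 0.046 ]
(283, 145, 0.046) [ 0.5412 -0.0159  0.046 ]
(237, 131, 0.064) [0.5069 0.0163 0.064 ]
(288, 131, 0.064) [ 0.5503 -0.0037  0.064 ]
(237, 206, 0.064) [ 0.4752 -0.0497  0.064 ]
(288, 206, 0.064) [ 0.5211 -0.0708  0.064 ]
(234, 215, 0.064) [ 0.4684 -0.0568  0.064 ]
(288, 215, 0.064) [ 0.5174 -0.0794  0.064 ]
[259.0774 174.5541]
[259.4131  -2.1003]
[ 0.5058 -0.0346  0.2266] [-3.1414  0.0001  1.1374] [-1.092   0.6048  0.4225]
```

View pics/w1c.png

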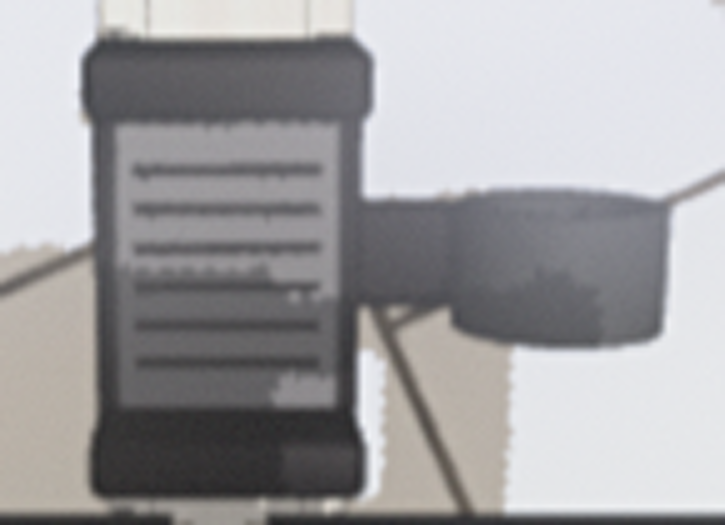

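Call:
step_arm([
  [[0.01,0.002,0.01,0],[0,0,0.02,0],[0,0,0.03,0],[0,0,0.03,0],[0,0,0.03,0],[0,0,0.02,0],[0,0,0.01,0],[0,0,0,0]],
])

```text
time: 3.13
tool_pos: [0.5105, -0.0257, 0.0742]
tool_rot: [-3.137, 0.001, 1.139]
contact_force: [0.0, 0.6, 0.5]
opening: 0.0004
```

```bash
python3 - <<'E'
from cell import robot
import cv2,pickle,numpy as np
d={}
fs=[]
for n,(x,y,w,h) in {"scene":(190,150,160,110),"side":(190,120,130,160)}.items():
    c=robot.read_camera(n);d[n]=c
    f=c["frame"][y:y+h,x:x+w,::-1];s=560/h
    f=cv2.resize(f,None,fx=s*.7,fy=s*.7,interpolation=cv2.INTER_CUBIC); fs.append(f)
h=min(f.shape[0] for f in fs)
cv2.imwrite("pics/m2.png",np.hstack([f[:h] for f in fs])[:, :800*2][:, :])
print([f.shape for f in fs])
o=robot.observe();print(o["tool_pos"],o["tool_rot"],o["contact_force"])
E
```

```text
[(392, 570, 3), (392, 318, 3)]
[ 0.51246078 -0.0262111   0.07704578] [ 3.14103752e+00 -1.33624480e-04  1.13950436e+00] [-0.75710933  0.62829882  0.19661264]
```

View pics/m2.png

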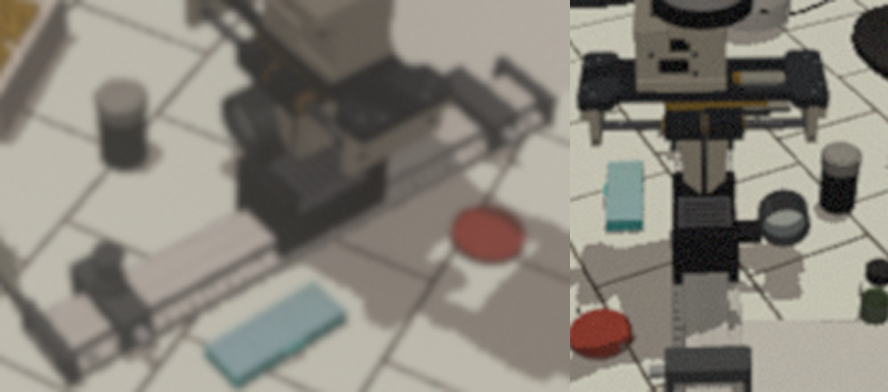

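The combined picture shows the shut fingertips centred across the pad (side view, about column 705) and clear of the +y wall. Going down now.

Call:
step_arm([
  [[0,0,0.008,0],[0,0,0.008,0],[0,0,0.006,0],[0,0,0.004,0],[0,0,0.002,0],[0,0,0,0],[0,0,0,0]],
])

```text
time: 3.82
tool_pos: [0.512, -0.0264, 0.0487]
tool_rot: [3.142, 0.0, 1.14]
contact_force: [-0.0, 0.5, 0.1]
opening: 0.0005
```

Call:
step_arm([
  [[0,0,0.002,0],[0,0,0.002,0],[0,0,0.001,0],[0,0,0,0],[0,0,0,0]],
])

```text
time: 4.23
tool_pos: [0.5123, -0.0265, 0.044]
tool_rot: [3.141, -0.0, 1.14]
contact_force: [1.3, 0.6, 4.0]
opening: 0.0001
```

Call:
step_arm([
  [[0,0,0.002,0],[0,0,0.0015,0],[0,0,0,0],[0,0,0,0]],
])

```text
time: 4.57
tool_pos: [0.5123, -0.0265, 0.0406]
tool_rot: [3.14, -0.0, 1.14]
contact_force: [-0.1, 0.3, 5.9]
opening: 0.0003
```

Call:
step_arm([
  [[0,0,0.0008,0],[0,0,0,0],[0,0,0,0]],
])

```text
time: 4.82
tool_pos: [0.5123, -0.0265, 0.0398]
tool_rot: [3.14, -0.0, 1.14]
contact_force: [-0.6, 0.2, 6.5]
opening: 0.0007
```

Call:
step_arm([
  [[0.003,0,0,0],[0.003,0,0,0],[0.003,0,0,0],[0.003,0,0,0],[0,0,0,0]],
])

```text
time: 5.23
tool_pos: [0.5175, -0.0152, 0.0399]
tool_rot: [3.14, -0.0, 1.14]
contact_force: [-0.0, 1.6, 6.8]
opening: 0.0004
```

Call:
step_arm([
  [[0.003,0,0,0],[0.004,0,0,0],[0.004,0,0,0],[0.004,0,0,0],[0.004,0,0,0],[0.004,0,0,0],[0.003,0,0,0],[0.002,0,0,0]],
])

```text
time: 5.9
tool_pos: [0.5291, 0.01, 0.0399]
tool_rot: [3.14, -0.0, 1.14]
contact_force: [0.2, -0.8, 7.2]
opening: 0.0005
```

```bash
python3 - <<'E'
from cell import robot
import cv2,pickle,numpy as np
for n,(x,y,w,h) in {"scene":(190,150,160,110),"side":(190,120,130,160)}.items():
    c=robot.read_camera(n)
    s=480/h
    cv2.imwrite(f"pics/{n}3.png",cv2.resize(c["frame"][y:y+h,x:x+w,::-1],None,fx=s,fy=s,interpolation=cv2.INTER_CUBIC))
o=robot.observe();print(o["tool_pos"],o["tool_rot"],o["contact_force"])
E
```

```text
[0.52924237 0.01020074 0.03993231] [ 3.14015211e+00 -5.45871472e-04  1.13999734e+00] [0.51790236 1.24217971 6.74397074]
```

View pics/scene3.png

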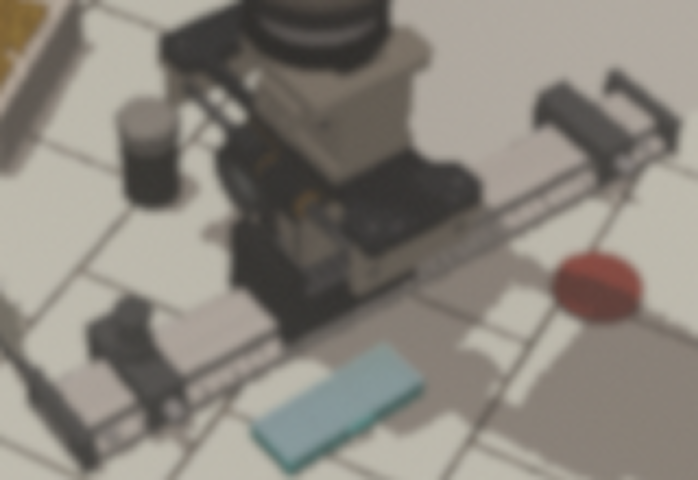

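View pics/side3.png

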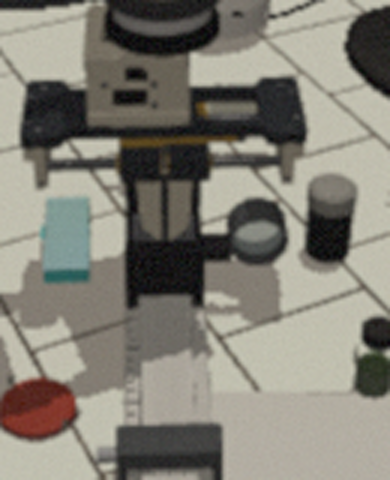

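Call:
step_arm([
  [[0.003,0,0,0],[0.004,0,0,0],[0.005,0,0,0],[0.005,0,0,0],[0.005,0,0,0],[0.005,0,0,0],[0.005,0,0,0],[0.005,0,0,0]],
])

```text
time: 6.67
tool_pos: [0.5446, 0.0436, 0.0399]
tool_rot: [3.14, -0.0, 1.14]
contact_force: [-0.6, -0.6, 6.8]
opening: 0.0004
```

Call:
step_arm([
  [[0.004,0,0,0],[0.004,0,0,0],[0.004,0,0,0],[0.003,0,0,0],[0.003,0,0,0],[0.002,0,0,0],[0.002,0,0,0],[0.002,0,0,0]],
])

```text
time: 7.33
tool_pos: [0.5546, 0.0653, 0.0399]
tool_rot: [3.14, -0.0, 1.14]
contact_force: [-0.8, -0.1, 6.4]
opening: 0.0002
```

```bash
python3 - <<'E'
from cell import robot
import cv2,pickle,numpy as np
for n,(x,y,w,h) in {"scene":(190,150,160,110),"side":(190,120,130,160)}.items():
    c=robot.read_camera(n)
    s=480/h
    cv2.imwrite(f"pics/{n}4.png",cv2.resize(c["frame"][y:y+h,x:x+w,::-1],None,fx=s,fy=s,interpolation=cv2.INTER_CUBIC))
o=robot.observe();print(o["tool_pos"],o["tool_rot"],o["contact_force"])
E
```

```text
[0.5547274  0.06561689 0.03996163] [ 3.14012099e+00 -6.46118305e-04  1.14000660e+00] [-0.37261332  0.88206277  6.85717337]
```

View pics/scene4.png

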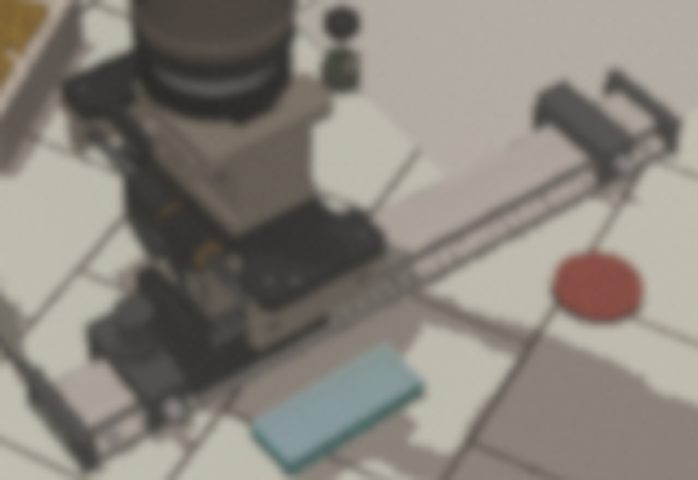

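View pics/side4.png

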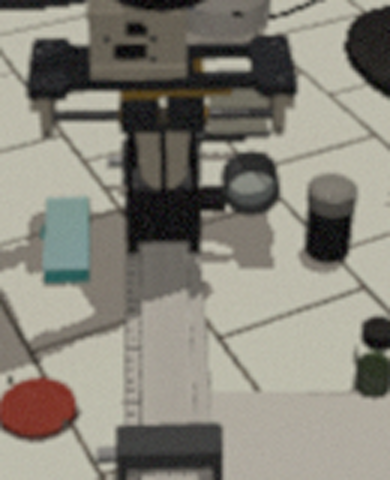

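Call:
step_arm([
  [[0.0015,0,0,0],[0.0015,0,0,0],[0.0015,0,0,0],[0.0015,0,0,0],[0.0015,0,0,0]],
])

```text
time: 7.85
tool_pos: [0.5573, 0.0714, 0.0398]
tool_rot: [3.141, 0.001, 1.14]
contact_force: [-1.4, -3.8, 7.4]
opening: 0.0005
```

Call:
step_arm([
  [[0.001,0,0,0],[0.001,0,0,0],[0.001,0,0,0],[0.001,0,0,0]],
])

```text
time: 8.18
tool_pos: [0.5587, 0.0748, 0.0397]
tool_rot: [3.141, 0.002, 1.14]
contact_force: [-2.0, -5.3, 6.3]
opening: 0.0002
```

Call:
step_arm([
  [[0.001,0,0,0],[0.001,0,0,0],[0.001,0,0,0]],
])

```text
time: 8.43
tool_pos: [0.5599, 0.0776, 0.0397]
tool_rot: [3.141, 0.002, 1.14]
contact_force: [-2.4, -4.2, 7.8]
opening: 0.0005
```

Call:
step_arm([
  [[0.001,0,0,0],[0.001,0,0,0],[0.001,0,0,0]],
])

```text
time: 8.68
tool_pos: [0.5611, 0.0803, 0.0397]
tool_rot: [3.141, 0.002, 1.14]
contact_force: [-0.8, -3.6, 6.6]
opening: 0.0002
```

```bash
python3 - <<'E'
from cell import robot
import cv2,pickle,numpy as np
for n,(x,y,w,h) in {"scene":(190,190,110,75),"side":(210,130,80,90)}.items():
    c=robot.read_camera(n)
    s=480/h
    cv2.imwrite(f"pics/{n}5.png",cv2.resize(c["frame"][y:y+h,x:x+w,::-1],None,fx=s,fy=s,interpolation=cv2.INTER_CUBIC))
o=robot.observe();print(o["tool_pos"],o["tool_rot"],o["contact_force"])
E
```

```text
[0.56119494 0.0803956  0.0396695 ] [3.14138324e+00 1.51374476e-03 1.14006373e+00] [-1.14505168 -4.5154631   5.93325479]
```

View pics/scene5.png

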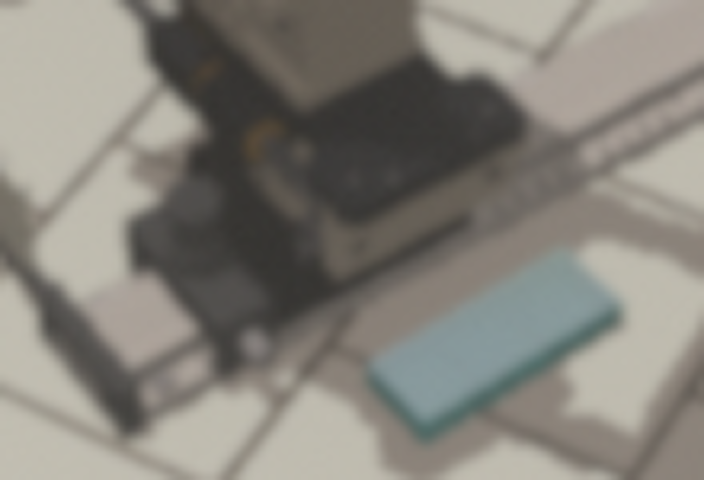

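View pics/side5.png

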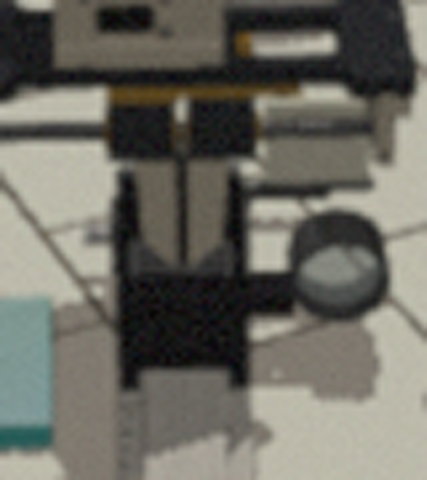

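Call:
step_arm([
  [[0.001,0,0,0],[0.001,0,0,0],[0.001,0,0,0]],
])

```text
time: 9.03
tool_pos: [0.5618, 0.0818, 0.0397]
tool_rot: [-3.141, 0.004, 1.141]
contact_force: [-5.3, -16.0, 10.1]
opening: 0.0007
```

Call:
step_arm([
  [[0.001,0,0,0],[0.001,0,0,0],[0,0,0,0]],
])

```text
time: 9.28
tool_pos: [0.5618, 0.0818, 0.0397]
tool_rot: [-3.14, 0.007, 1.14]
contact_force: [-7.4, -19.3, 11.6]
opening: 0.0003
```

Call:
step_arm([
  [[-0.001,0,0,0],[-0.0005,0,0,0],[0,0,0,0]],
])

```text
time: 9.53
tool_pos: [0.5618, 0.0818, 0.0397]
tool_rot: [-3.141, 0.004, 1.14]
contact_force: [-5.9, -11.5, 9.1]
opening: 0.0004
```

Call:
step_arm([
  [[0,0,-0.002,0],[0,0,-0.002,0],[0,0,-0.002,0],[0,0,-0.002,0],[0,0,-0.003,0],[0,0,0,0]],
])

```text
time: 10.03
tool_pos: [0.5604, 0.0825, 0.0488]
tool_rot: [-3.137, 0.005, 1.14]
contact_force: [-3.9, -9.2, -1.3]
opening: 0.0005
```

Call:
step_arm([
  [[-0.002,0,0,0],[-0.004,0,0,0],[-0.004,0,0,0],[0,0,0,0]],
])

```text
time: 10.37
tool_pos: [0.5583, 0.0749, 0.0503]
tool_rot: [-3.141, 0.0, 1.139]
contact_force: [-0.4, -0.3, 0.4]
opening: 0.0005
```

Call:
step_arm([
  [[0,0,-0.01,0],[0,0,-0.02,0],[0,0,-0.03,0],[0,0,-0.03,0],[0,0,-0.03,0],[0,0,-0.02,0],[0,0,0,0],[0,0,0,0]],
])

```text
time: 11.03
tool_pos: [0.5593, 0.0756, 0.1923]
tool_rot: [3.138, -0.002, 1.14]
contact_force: [-1.1, -0.4, -0.3]
opening: 0.0003
```

Call:
step_arm([
  [[-0.03,0,0,0],[-0.03,0,0,0],[-0.03,0,0,0],[-0.03,0,0,0],[-0.03,0,0,0],[0,0,0,0],[0,0,0,0]],
])

```text
time: 11.62
tool_pos: [0.4951, -0.0617, 0.1896]
tool_rot: [-3.14, 0.0, 1.137]
contact_force: [0.2, 1.2, -0.4]
opening: 0.0007
```

```bash
python3 - <<'E'
from cell import robot
import cv2,pickle,numpy as np
for n,(x,y,w,h) in {"scene":(170,170,150,100),"side":(190,130,130,150),"wrist":(0,0,512,384)}.items():
    c=robot.read_camera(n)
    s=480/h
    cv2.imwrite(f"pics/{n}6.png",cv2.resize(c["frame"][y:y+h,x:x+w,::-1],None,fx=s,fy=s,interpolation=cv2.INTER_CUBIC))
o=robot.observe();print(o["tool_pos"],o["tool_rot"],o["contact_force"],o["time"])
E
```

```text
[ 0.49610155 -0.06005122  0.18993213] [-3.14069873e+00 -1.34351259e-04  1.14053209e+00] [-0.11399102  1.03954102  0.84698697] 11.7667
```

View pics/scene6.png

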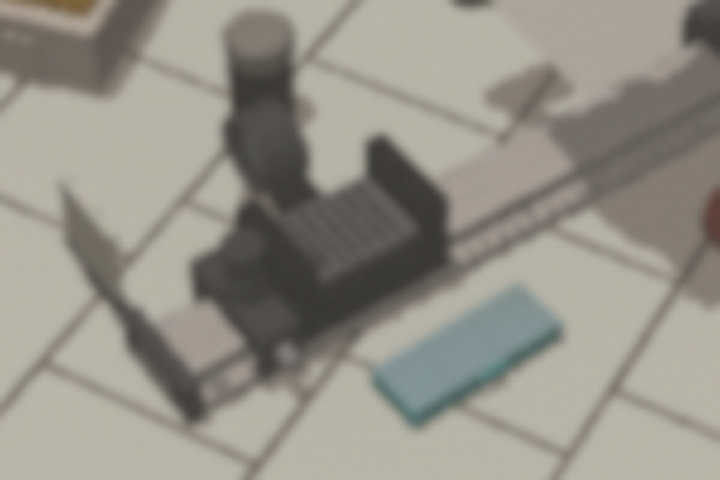

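View pics/side6.png

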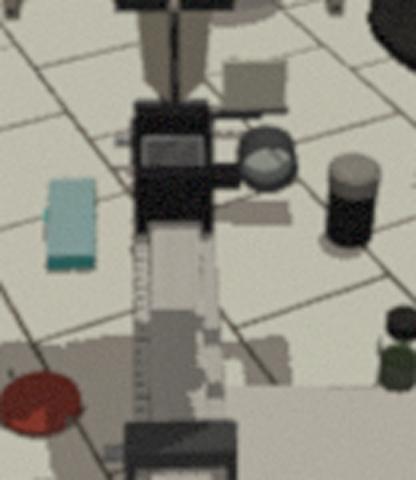

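View pics/wrist6.png

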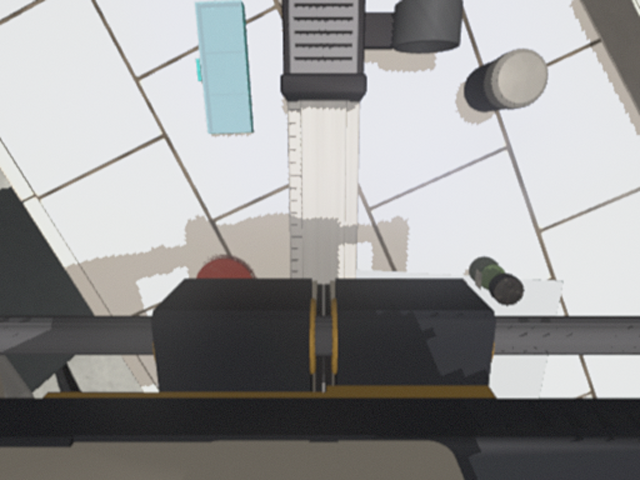

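Call:
step_arm([
  [[0.03,0,0,0],[0.03,0,-0.02,0],[0.01,0,-0.02,0],[0,0,0,0],[0,0,0,0],[0,0,0,0]],
])

```text
time: 12.27
tool_pos: [0.5248, 0.0033, 0.2295]
tool_rot: [-3.14, 0.001, 1.141]
contact_force: [-0.5, -0.1, 0.2]
opening: 0.0009
```

```bash
python3 - <<'E'
from cell import robot
import cv2,pickle,numpy as np
from h import *
c=robot.read_camera("wrist");pickle.dump(c,open("w7.pkl","wb"))
cv2.imwrite("pics/w7.png",cv2.resize(c["frame"][0:190,170:420,::-1],None,fx=3,fy=3,interpolation=cv2.INTER_CUBIC))
print(proj(c,(.576,.116,.038)),proj(c,(.5524,.0641,.046)))
E
```

```text
[258.78354219  47.74892539] [258.8223503  108.82837719]
```

View pics/w7.png

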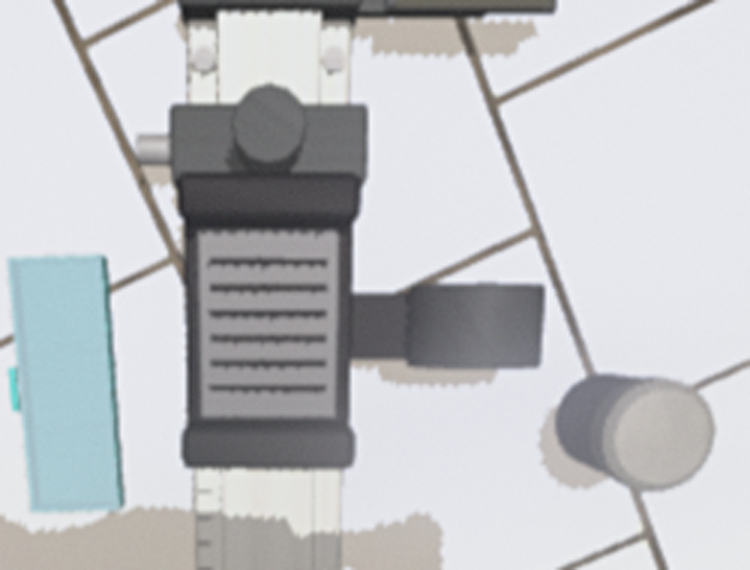

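```bash
python3 - <<'E'
import pickle;from h import *
c=pickle.load(open("w7.pkl","rb"))
u=np.array([.416,.909])
P=lambda x,y,z:cast(c,170+x/3,y/3,z)[:2]@u
s=P(268,105,.038)-.012
for y in (229,231,233): print("far pad edge ->dist",s-(P(268,y,.046)-.030))
print("near wall outer edge",s-(P(268,466,.021)+.045), s-(P(268,175,.064)-.045))
E
```

```text
far pad edge ->dist 0.05606950991854581
far pad edge ->dist 0.05667582474124283
far pad edge ->dist 0.05728270552733322
near wall outer edge 0.060470772783987436 0.05732788577966741
```

```bash
python3 - <<'E'
from cell import robot
o=robot.observe();print(o["contact_force"],o["qvel"].round(4) if hasattr(o["qvel"],"round") else o["qvel"])
print(robot.hand_in())
E
```

```text
[-0.01896849 -0.54778239 -0.37558745] [-0.014   0.0018  0.0029  0.0002  0.0019 -0.0004]
the job is handed in; nothing more can be done
None
```

I pressed the brake pad with closed fingertips, slid the carriage about 107 mm along the rail to the marked stop, then lifted off and handed the job in. No verdict was reported.

- **Press:** the fingertips went down about 6 mm, with the pad force levelling off near 7 N. They stayed at that depth for the whole push.
- **Contact with the stop:** the push force rose to about 20 N while the tip stood still, which is the carriage held against the stop. I relaxed the push before lifting but kept it towards the stop until the pad was released. The tool force then fell to about zero, with the arm about 0.23 m above the bench.
- **Last picture:** the wrist view shows no gap between carriage and stop. Three of the edges measured in it put the carriage centre 56 to 57 mm from the stop's centre, against the 57 mm that means touching. A fourth, using the near wall's lower edge, gave 60.5 mm, just over the 59.5 mm limit. I trust it less, because I had to guess that edge's height.
- **Bystanders:** the mailer, petri dish, case and vial looked undisturbed in the pictures, though I did not measure their positions again. The run had taken about 12 s of the 35 s allowed.

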